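Snap the battery cap into the bedside lamp

TASK

The bedside lamp's foot lies upside down on the table with its blue battery cap resting loose on the battery spring in the round well. Take the wooden presser from the white dish, press the cap squarely down with it until it clicks home and stays down by itself, never pushing on the cap with more than 30 newtons or with the gripper itself, then stand the presser upright in its dish again and let go. Leave the tumbler, the clock and the books alone.

Things in the scene. Friction and masses are not known exactly. Their poses are not given: they have to be found in the camera images.
- lamp: White lamp foot lying upside down, a block 150 x 150 x 70 mm fixed to the table; origin at the centre of its underside, z up. In its upper face is a round battery well, 62 mm wide and over 45 mm deep, holding a battery spring and, lower down, a retaining ring with four spring catches. How deep the ring sits differs from lamp to lamp and cannot be seen.
- well (a point): Centre of the mouth of the round battery well, level with the upper face of the lamp foot (70 mm above the table); z up. The cap clicks home with its top anywhere from about 10 mm above this point to 12 mm below it: only the force tells where.
- cap_top (a point): Centre of the flat top of the loose blue plastic cap, a disc 60 mm wide and 36 mm high; z up. At the start it stands in the well on the battery spring, its top about 20 mm above the well's mouth.
- cap: The same cap; origin at the centre of its underside. Pushed slowly, the spring resists with 2 N rising to 6 N; over some 4 mm the catches add a hump, 10 to 17 N in all at its top. At the click the push falls below 6 N; about 3 mm farther is a hard stop where it rises steeply. Let go before the click, the cap springs back up; after it, it stays down, 1 to 2 mm above the stop.
- grip (a point): Centre of the presser's handle, the place to grasp it. The presser is a wooden tool of 160 g standing upright: a round handle 28 mm in diameter, from 25 to 95 mm above the sole, on a 44 mm wide foot with a flat cork sole. This point lies on the axis 70 mm above the sole and 25 mm under the top of the handle; z up along the tool.
- sole (a point): Centre of the presser's flat cork sole (44 mm wide), 70 mm below the grip point; z up along the tool.
- dish_floor (a point): Centre of the inner floor of the round white dish that the presser stands in; the floor is 5 mm above the table, the inside 112 mm wide, the rim 10 mm above the table; fixed to the table.
- tumbler: A glass tumbler, 70 mm wide, 100 mm high; origin at the centre of its underside. Leave alone.
- clock: A white alarm clock, 50 x 100 x 75 mm; origin at the centre of its underside. Leave alone.
- books: Two stacked books, 110 x 170 x 38 mm, as one; origin at the centre of the underside. Leave alone.
Things that resemble listed ones, but are neither listed nor needed, are in the scene too. Of the things that look like the lamp, the middle-sized one is meant.

How it is judged:
By the outcome, as a careful person would: the job done as asked, in the order asked, and still so for the second after the job is handed in, with the robot touching nothing.
It also fails if it takes over 64 s, if anything falls off the work surface, if the arm or the gripper's body presses on something with over 40 N, if the wrist force passes 120 N, or if a joint passes its speed limit or range.

ROBOT

A 6-joint arm with a two-finger parallel gripper is mounted at the origin on the work surface. World frame = base frame: x ahead of the robot, y to its left, z up, the work surface at z = 0. Lengths are in m, angles in degrees, forces in N, time in s.
With the tool pointing down it reaches from about 0.375 to 0.9 m from the base axis. Payload 3.1 kg.
Tool frame: the origin (TCP) lies between the finger pads; the fingertips stand 19 mm ahead of it and the grasp point (between the pads) is the TCP; z points along the fingers, y is the direction in which the jaws open and shut (so a half turn about z gives the same grasp; the last joint's range is limited). The gripper opens to 87 mm and grips with 3 to 60 N. Pads are 19 mm wide; open, the fingers measure 117 mm over their backs; the gripper's body (75 mm by 190 mm) begins 51 mm behind the grasp point.
Start: joints at [-84.139, 30.224, 82.088, -0, 67.689, -10.227], TCP at [0.173, -0.6, 0.242] pointing down, gripper open.
Joint ranges: [-176.69, 176.69], [-43.24, 126.21], [12.49, 139.97], [-82, 262], [0, 151.66], [-163.58, 163.58]. Speed limits (degrees/s): [159.86, 159.86, 180, 180, 180, 180].

INTERFACE

Orientations are given as a 3x3 rotation matrix whose columns are the frame's x, y, z axes.
In Python, from rig import bot gives the robot as it stands. The module is installed in compiled form; this text tells all that it offers.
- The arm moves only by the tool play_rows, never from a script. Its argument "increments" is a list of rows, each an object with "dp": the shift along the world's x, y, z in mm, a list of three; "turn": the turn about the world's z in rad. In form: [{"dp": [tx, ty, tz], "turn": turn}, ...]. A call has exactly 5 rows; each row shifts and turns the pose as measured when the row begins; what a row does not reach is not made up. A row lasts 1/10 s, in which the tool goes at most 50 mm and 8.59 degrees, less where a joint would pass 70% of its speed; a pose out of reach is approached as far as the arm can. A call with a gripper value outside its range is refused whole. "claw" is the opening, from 0 (shut) to 1 (fully open), set as the call begins (left out, the last holds). The fingers move at their own pace and stop on an object; the grip force is fixed at half the most. Time passes only in rows, so rows that do not move let the fingers close, or fill a call up. It gives the time, the measured TCP pose, the force and the opening at its end, in the units of the state.
- bot.read_state(): the state, without advancing time (a new reading comes with each control period).
- bot.capture(name): name is "scene" or "top"; returns (picture, depth): 384x512x3 uint8, blue, green, red; 384x512 float32, m along the optical axis (not along the pixel's ray), 0 where there is no reading.
- bot.get_calibration(name): a dict with "K" (3x3 intrinsics, pixels), "k1" (the pictures are not rectified: a ray, as slopes to the right and down, at radius r is drawn at 1 + k1 r^2 times it, then the intrinsics apply), "xyz" and "attitude" of the camera in the world. Camera axes: x right, y up, looking along -z (the intrinsics and any distortion apply to the point x, -y, -z); pixel columns grow to the right and rows downward; lengths in m; the calibration is good to about 2 mm. A picture is of the moment at which its call begins. get_calibration takes no time and is no camera call.
- bot.hand_in(): hands the job in, once; it reports no verdict.
The state is a dict: "time_s": time; "joint_positions": joint angles; "qvel": joint speeds; "tau": joint torques, N m; "position": TCP position; "tcp_rot": TCP orientation; "force": force on the tool from outside, world axes, zero at the start; "moment": the same for the moment, N m; "opening": opening from 0.0 (shut) to 1.0 (fully open).
Only numpy, scipy, OpenCV 4.12 (cv2) and the standard library are available. Lean on these libraries where they do the work, as an engineer would, in place of code of your own. Each camera call takes 0.05 s, during which the arm holds its last target.

## Working session

There is one attempt and no reset: what is moved stays moved. The work goes in short steps, Python scripts to look and compute and a tool call to move; the robot and the scene stay as the last step left them, time stands still between calls to the robot, and variables do not carry over. Pictures are saved under pics/ and viewed, and the job is handed in when it is done.

Besides the shell and the picture viewer there is one more tool, called after "Call:" as name(argument=value, ...), one argument or row to a line, values as JSON. play_rows: Moves the arm, as the interface text tells. Its arguments: {"type":"object","properties":{"increments":{"type":"array"},"claw":{"type":"number"}},"required":["increments"]}

```bash
mkdir -p pics
cat > h.py <<'E'
import numpy as np, cv2
from rig import bot
def save(n,tag):
    p,d=bot.capture(n); cv2.imwrite(f'pics/{tag}.png',p); np.savez(f'{tag}_{n}.npz',p=p,d=d); return p,d
def cloud(n,d):
    c=bot.get_calibration(n);K=np.array(c['K'],float);k=c['k1']
    h,w=d.shape;u,v=np.meshgrid(np.arange(w),np.arange(h))
    pts=np.stack([u,v],-1).reshape(-1,1,2).astype(float)
    s=cv2.undistortPoints(pts,K,np.array([k,0,0,0,0.])).reshape(h,w,2)
    P=np.stack([s[...,0]*d,-s[...,1]*d,-d],-1)
    R=np.array(c['attitude'],float)
    return P@R.T+np.array(c['xyz'])
E
python3 - <<'E'
from h import *
for n in('scene','top'):
    print(bot.get_calibration(n)); save(n,n+'0')
print(bot.read_state())
E
```

```text
{'K': array([[466.10905638,   0.        , 255.53649148],
       [  0.        , 466.10905638, 191.75071281],
       [  0.        ,   0.        ,   1.        ]]), 'k1': -0.17793746835071064, 'xyz': array([1.18048173, 0.08082774, 1.04312775]), 'attitude': array([[-0.02969086, -0.82814946,  0.55972039],
       [ 0.99948054, -0.0175757 ,  0.02701372],
       [-0.01253392,  0.5602317 ,  0.82824111]])}
{'K': array([[386.25090467,   0.        , 257.71186191],
       [  0.        , 386.25090467, 190.96825515],
       [  0.        ,   0.        ,   1.        ]]), 'k1': -0.06525538522963815, 'xyz': array([0.41027624, 0.03761197, 1.0390043 ]), 'attitude': array([[ 0.00281743,  0.99402265, -0.10913769],
       [-0.99993954,  0.00164041, -0.01087301],
       [-0.01062899,  0.10916173,  0.99396717]])}
{'time_s': 0.1, 'joint_positions': array([-8.41371786e+01,  3.02739323e+01,  8.21467135e+01,  5.71662722e-04,
        6.76875450e+01, -1.02283908e+01]), 'qvel': array([-0.05549338, -0.14343355, -0.14601764,  0.08844438,  0.02869006,
       -0.00072458]), 'tau': array([-3.04892239e-05, -4.40985632e+01, -1.77151537e+01,  6.34804065e-02,
        5.34531777e-02, -4.30133753e-05]), 'position': array([ 0.17318762, -0.59991039,  0.24067924]), 'tcp_rot': array([[ 9.60822760e-01,  2.77163471e-01, -1.83700484e-04],
       [ 2.77163318e-01, -9.60820984e-01,  1.87934884e-03],
       [ 3.44383568e-04, -1.85663618e-03, -9.99998217e-01]]), 'force': array([-0.0566233 , -0.16003378,  0.06792022]), 'moment': array([ 0.00605555, -0.01152766, -0.01285967]), 'opening': 1.0002663013470874}
```

View pics/scene0.png

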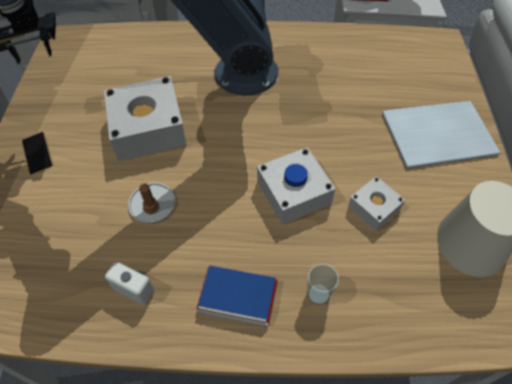

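View pics/top0.png

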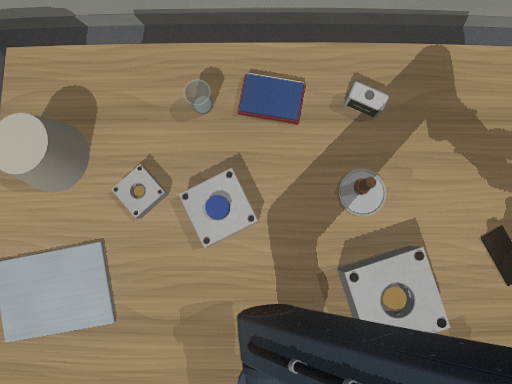

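Lamp-like things in the scene picture are the big foot (145,115), the middle one with the blue cap (297,180) and the small one (377,200). The middle one is meant. The only presser stands in the dish at (150,200). The tumbler is at (320,285), the clock at (130,283) and the books at (238,295). I'll measure next and check with crops.

```bash
cat > m.py <<'E'
from h import *
out=[]
def fitc(xy):
    A=np.c_[2*xy,np.ones(len(xy))];b=(xy**2).sum(1);s=np.linalg.lstsq(A,b,rcond=None)[0]
    return s[:2],np.sqrt(s[2]+s[:2]@s[:2])
for n in('scene','top'):
    z=np.load(f'{n}0_{n}.npz');p,d=z['p'],z['d'];W=cloud(n,d)
    hsv=cv2.cvtColor(p,cv2.COLOR_BGR2HSV)
    X,Y,Z=[W[...,i] for i in range(3)]
    tab=(d>0)&(abs(Z)<.012);print(n,'table z',np.median(Z[tab]))
    if n=='scene': cx,cy=297,176; px,py=150,200
    else: cx,cy=218,208;px,py=364,188
    blue=(hsv[...,0]>105)&(hsv[...,0]<130)&(hsv[...,1]>150)
    m=np.zeros_like(blue);m[cy-30:cy+30,cx-30:cx+30]=1
    c=m&blue&(Z>.075)&(d>0)
    print('blue z',np.percentile(Z[c],[5,50,95]))
    t=c&(abs(Z-np.percentile(Z[c],80))<.006)
    ctr=cv2.minEnclosingCircle(W[t][:,:2].astype(np.float32))
    print('cap top',np.median(W[t],0),W[t].mean(0),t.sum(),ctr)
    w=np.zeros_like(blue);w[cy-60:cy+60,cx-60:cx+60]=1
    l=w&(abs(Z-.07)<.008)&(d>0)&~blue
    r=cv2.minAreaRect(W[l][:,:2].astype(np.float32)*1000);print('lamp',r,np.median(Z[l]))
    m=np.zeros_like(blue);m[py-35:py+35,px-35:px+35]=1
    h=m&(d>0)&(Z>.035)&(Z<.13)
    for a in np.arange(.005,.115,.01):
        s=m&(d>0)&(hsv[...,1]>90)&(hsv[...,2]<150)&(Z>a)&(Z<=a+.01)
        if s.sum()>5: print('pr z%.3f'%a,s.sum(),W[s].mean(0),np.ptp(W[s],0))
    s=m&(d>0)&(Z>.002)&(Z<.016)&(hsv[...,1]<60)
    if s.sum(): print('dish',s.sum(),cv2.minEnclosingCircle(W[s][:,:2].astype(np.float32)),np.median(Z[s]))
    cr=lambda x,y:cv2.resize(p[y-50:y+50,x-50:x+50],(400,400),interpolation=cv2.INTER_CUBIC)
    out.append(np.hstack([cr(cx,cy),cr(px,py)]))
cv2.imwrite('pics/crops.png',cv2.resize(np.vstack(out),(600,600)))
E
python3 m.py
```

```text
scene table z 0.0005300025857239987
blue z [0.0804836  0.09056993 0.09322899]
cap top [0.47947566 0.15013219 0.09086019] [0.47917097 0.14958373 0.09067081] 311 ((0.4779522120952606, 0.15064790844917297), 0.029244044795632362)
lamp ((473.9529724121094, 149.93447875976562), (155.36631774902344, 153.60977172851562), 26.881732940673828) 0.07076994207846354
pr z0.005 38 [ 0.50030275 -0.23163068  0.00730493] [0.21872282 0.18131405 0.00977935]
pr z0.015 30 [ 0.55058857 -0.22278809  0.01907078] [0.01622608 0.03164967 0.00986429]
pr z0.025 64 [ 0.54621282 -0.22327489  0.02985169] [0.025702   0.0330631  0.00941261]
pr z0.035 26 [ 0.54512096 -0.22644215  0.04074562] [0.01511796 0.02589437 0.00959179]
pr z0.045 21 [ 0.54495576 -0.22453799  0.05081558] [0.01453898 0.0189125  0.00964311]
pr z0.055 14 [ 0.54607484 -0.22367799  0.06017115] [0.01023157 0.01470768 0.00943431]
pr z0.065 18 [ 0.54632202 -0.22424617  0.06961577] [0.00934615 0.01565473 0.00964837]
pr z0.075 20 [ 0.54598102 -0.22389071  0.08082306] [0.00892205 0.01676793 0.00935742]
pr z0.085 19 [ 0.54599571 -0.22412344  0.09149017] [0.012
[... 813 characters left out ...]
1209]
pr z0.035 8 [ 0.53370339 -0.21960193  0.04068131] [0.01585644 0.0107367  0.00814888]
pr z0.045 9 [ 0.53157959 -0.22378025  0.05073722] [0.02093329 0.0164716  0.0082622 ]
pr z0.055 6 [ 0.533109   -0.21930727  0.0603474 ] [0.01525483 0.00621572 0.00859329]
pr z0.065 13 [ 0.53366206 -0.22039659  0.07033739] [0.02006453 0.01120862 0.00851111]
pr z0.075 8 [ 0.52819779 -0.22328534  0.08024773] [0.01164175 0.01465051 0.00869442]
pr z0.085 10 [ 0.53220898 -0.22400327  0.09096504] [0.02013117 0.01691666 0.00826316]
pr z0.095 75 [ 0.53595052 -0.22873514  0.09878207] [0.02284916 0.02369909 0.00716935]
dish 1306 ((0.5231488347053528, -0.23289993405342102), 0.06484849005937576) 0.005220986054265242
```

View pics/crops.png

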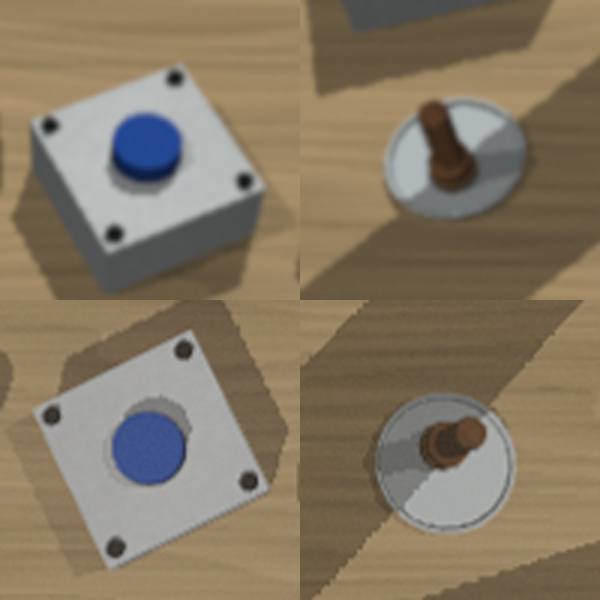

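The crops confirm the choice: blue cap on the middle foot (scene crop 145,145), and the upright brown presser, off-centre in the white dish. Next I'll refine the cap and dish from the top view, and get the height of the big foot.

Run:
```python
from h import *
for n in('scene','top'):
    z=np.load(f'{n}0_{n}.npz');p,d=z['p'],z['d'];W=cloud(n,d);hsv=cv2.cvtColor(p,cv2.COLOR_BGR2HSV)
    X,Y,Z=[W[...,i] for i in range(3)]
    b=(p[...,0].astype(int)-p[...,2]>50)&(d>0)&(abs(Z-.09)<.007)&(np.hypot(X-.477,Y-.15)<.05)
    print(n,'cap',b.sum(),W[b].mean(0),cv2.minEnclosingCircle(W[b][:,:2].astype(np.float32)))
    s=(d>0)&(np.hypot(X-.536,Y+.229)<.03)&(Z>.092)&(Z<.11)
    print('top handle',s.sum(),cv2.minEnclosingCircle(W[s][:,:2].astype(np.float32)),np.median(Z[s]))
    s=(d>0)&(X>.1)&(X<.45)&(Y<-.1)&(Y>-.45)&(Z>.03)&(Z<.15)
    print('big',np.percentile(Z[s],[5,50,95]),W[s].min(0),W[s].max(0))
    s=(d>0)&(np.hypot(X-.521,Y+.232)<.08)&(Z>.0075)&(Z<.014)&(hsv[...,1]<60)
    print('rim',cv2.minEnclosingCircle(W[s][:,:2].astype(np.float32)),s.sum())
    s=(d>0)&(X>.2)&(X<.85)&(Y<.3)&(Y>-.4)&(Z>.02); print('max z',Z[s&(X>.35)].max())
```

```text
scene cap 359 [0.47835377 0.14952298 0.09039844] ((0.47676610946655273, 0.15098199248313904), 0.030121318995952606)
top handle 102 ((0.5371263027191162, -0.22890117764472961), 0.015013676136732101) 0.10034115445777014
big [0.04365357 0.09476027 0.09970422] [ 0.12075686 -0.41250017  0.03007924] [ 0.38082932 -0.15848369  0.10588236]
rim ((0.5198653340339661, -0.22979803383350372), 0.06480017304420471) 367
max z 0.10588235638354282
top cap 423 [0.47513457 0.14864976 0.08939829] ((0.4751436710357666, 0.14851894974708557), 0.02914327196776867)
top handle 88 ((0.5365381836891174, -0.23009848594665527), 0.013472340069711208) 0.09875065560117247
big [0.05786019 0.0942776  0.0979685 ] [ 0.17271878 -0.41655305  0.03005544] [ 0.37792907 -0.161392    0.10385839]
rim ((0.5215292572975159, -0.23108923435211182), 0.06312128901481628) 248
max z 0.10373464594564019
```

Call:
play_rows(
  increments=[
    {"dp": [35,35,0],"turn": 0},
    {"dp": [35,35,0],"turn": 0},
    {"dp": [35,35,0],"turn": 0},
    {"dp": [35,35,0],"turn": 0},
    {"dp": [35,35,0],"turn": 0},
  ],
  claw=1,
)

```text
time_s: 0.6
position: [0.3461, -0.4255, 0.2381]
tcp_rot: [[0.964, 0.264, -0.002], [0.264, -0.964, 0.001], [-0.002, -0.001, -1.0]]
force: [0.9, -0.5, 0.6]
opening: 0.999
```

Call:
play_rows(
  increments=[
    {"dp": [38,39,0],"turn": 0},
    {"dp": [38,39,0],"turn": 0},
    {"dp": [38,39,0],"turn": 0},
    {"dp": [38,39,0],"turn": 0},
    {"dp": [38,39,0],"turn": 0},
  ],
)

```text
time_s: 1.1
position: [0.5188, -0.2446, 0.2367]
tcp_rot: [[0.965, 0.263, -0.004], [0.263, -0.965, 0.003], [-0.003, -0.004, -1.0]]
force: [-0.0, -1.4, 0.5]
opening: 1.002
```

Call:
play_rows(
  increments=[
    {"dp": [0,0,0],"turn": 0},
    {"dp": [0,0,0],"turn": 0},
    {"dp": [0,0,-10],"turn": 0},
    {"dp": [0,0,-10],"turn": 0},
    {"dp": [0,0,0],"turn": 0},
  ],
)

```text
time_s: 1.6
position: [0.5198, -0.2406, 0.2135]
tcp_rot: [[0.963, 0.269, -0.006], [0.269, -0.963, 0.005], [-0.004, -0.007, -1.0]]
force: [0.8, 0.7, 0.3]
opening: 1.001
```

Call:
play_rows(
  increments=[
    {"dp": [9,6,0],"turn": 0},
    {"dp": [8,5,0],"turn": 0},
    {"dp": [0,0,-10],"turn": 0},
    {"dp": [0,0,-20],"turn": 0},
    {"dp": [0,0,-10],"turn": 0},
  ],
)

```text
time_s: 2.1
position: [0.5385, -0.2319, 0.1728]
tcp_rot: [[0.964, 0.265, -0.002], [0.265, -0.964, 0.003], [-0.002, -0.003, -1.0]]
force: [-0.2, -0.7, 0.8]
opening: 1.003
```

Call:
play_rows(
  increments=[
    {"dp": [0,0,0],"turn": 0},
    {"dp": [0,0,0],"turn": 0},
    {"dp": [0,0,0],"turn": 0},
    {"dp": [0,0,0],"turn": 0},
    {"dp": [0,0,0],"turn": 0},
  ],
)

```text
time_s: 2.6
position: [0.5385, -0.2318, 0.1724]
tcp_rot: [[0.964, 0.265, -0.003], [0.265, -0.964, 0.003], [-0.002, -0.004, -1.0]]
force: [0.1, -0.1, -0.7]
opening: 1.0
```

Call:
play_rows(
  increments=[
    {"dp": [-2,2,-10],"turn": 0},
    {"dp": [0,0,-15],"turn": 0},
    {"dp": [0,0,-15],"turn": 0},
    {"dp": [0,0,-15],"turn": 0},
    {"dp": [0,0,-10],"turn": 0},
  ],
)

```text
time_s: 3.1
position: [0.5372, -0.2301, 0.1066]
tcp_rot: [[0.964, 0.265, 0.002], [0.265, -0.964, -0.0], [0.002, 0.001, -1.0]]
force: [1.2, 0.1, -0.2]
opening: 1.0
```

Call:
play_rows(
  increments=[
    {"dp": [0,0,-10],"turn": 0},
    {"dp": [0,0,-12],"turn": 0},
    {"dp": [0,0,-6],"turn": 0},
    {"dp": [0,0,0],"turn": 0},
    {"dp": [0,0,0],"turn": 0},
  ],
)

```text
time_s: 3.6
position: [0.5363, -0.2296, 0.0747]
tcp_rot: [[0.964, 0.265, -0.0], [0.265, -0.964, 0.001], [-0.0, -0.001, -1.0]]
force: [-0.0, -0.4, 0.6]
opening: 0.999
```

Run:
```python
from h import *
s=bot.read_state();print(s['position'],s['tcp_rot'][:,2],s['force'])
p,d=save('scene','s1');cv2.imwrite('pics/s1c.png',cv2.resize(p[130:260,80:230],(600,520)))
```

```text
[ 0.53627463 -0.22955035  0.07466077] [-4.09193607e-04  1.35820341e-03 -9.99998994e-01] [-0.04476002 -0.42869113  0.64072088]
```

View pics/s1c.png

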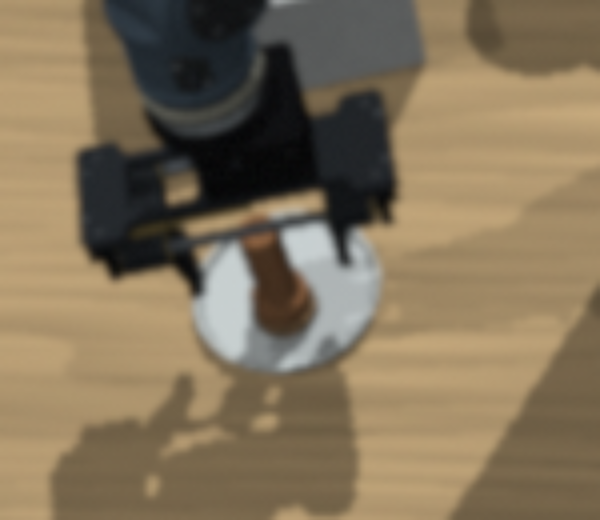

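The handle (265,250 in the crop) stands between the fingers (190,280 and 345,250), so I'll close.

Call:
play_rows(
  increments=[
    {"dp": [0,0,0],"turn": 0},
    {"dp": [0,0,0],"turn": 0},
    {"dp": [0,0,0],"turn": 0},
    {"dp": [0,0,0],"turn": 0},
    {"dp": [0,0,0],"turn": 0},
  ],
  claw=0,
)

```text
time_s: 4.15
position: [0.5375, -0.2303, 0.0768]
tcp_rot: [[0.964, 0.265, 0.003], [0.265, -0.964, -0.001], [0.003, 0.002, -1.0]]
force: [0.8, 0.8, 0.4]
opening: 0.63
```

Call:
play_rows(
  increments=[
    {"dp": [0,0,0],"turn": 0},
    {"dp": [0,0,0],"turn": 0},
    {"dp": [0,0,0],"turn": 0},
    {"dp": [0,0,0],"turn": 0},
    {"dp": [0,0,0],"turn": 0},
  ],
)

```text
time_s: 4.65
position: [0.5375, -0.2302, 0.0768]
tcp_rot: [[0.964, 0.265, 0.003], [0.265, -0.964, -0.001], [0.003, 0.002, -1.0]]
force: [-0.3, -0.1, -0.1]
opening: 0.315
```

Call:
play_rows(
  increments=[
    {"dp": [0,0,0],"turn": 0},
    {"dp": [0,0,5],"turn": 0},
    {"dp": [0,0,10],"turn": 0},
    {"dp": [0,0,15],"turn": 0},
    {"dp": [0,0,15],"turn": 0},
  ],
)

```text
time_s: 5.15
position: [0.5353, -0.2289, 0.1216]
tcp_rot: [[0.964, 0.265, -0.003], [0.265, -0.964, 0.003], [-0.002, -0.004, -1.0]]
force: [-0.6, -0.0, -2.2]
opening: 0.315
```

Call:
play_rows(
  increments=[
    {"dp": [0,0,20],"turn": 0},
    {"dp": [0,0,20],"turn": 0},
    {"dp": [0,0,20],"turn": 0},
    {"dp": [0,0,20],"turn": 0},
    {"dp": [0,0,10],"turn": 0},
  ],
)

```text
time_s: 5.65
position: [0.5344, -0.2283, 0.2186]
tcp_rot: [[0.964, 0.265, -0.002], [0.265, -0.964, 0.002], [-0.001, -0.003, -1.0]]
force: [0.3, 0.1, -1.1]
opening: 0.314
```

Call:
play_rows(
  increments=[
    {"dp": [-3,15,0],"turn": 0},
    {"dp": [-4,30,0],"turn": 0},
    {"dp": [-5,35,0],"turn": 0},
    {"dp": [-5,35,0],"turn": 0},
    {"dp": [-5,35,0],"turn": 0},
  ],
)

```text
time_s: 6.15
position: [0.5097, -0.0747, 0.2182]
tcp_rot: [[0.966, 0.257, -0.001], [0.257, -0.966, 0.002], [-0.001, -0.002, -1.0]]
force: [-0.2, 0.7, -2.4]
opening: 0.312
```

Call:
play_rows(
  increments=[
    {"dp": [-5,35,0],"turn": 0},
    {"dp": [-5,35,0],"turn": 0},
    {"dp": [-5,35,0],"turn": 0},
    {"dp": [-5,35,0],"turn": 0},
    {"dp": [-5,20,0],"turn": 0},
  ],
)

```text
time_s: 6.65
position: [0.4737, 0.0982, 0.2136]
tcp_rot: [[0.966, 0.259, -0.016], [0.259, -0.966, 0.007], [-0.013, -0.011, -1.0]]
force: [-0.0, 0.3, -1.9]
opening: 0.315
```

Call:
play_rows(
  increments=[
    {"dp": [2,20,0],"turn": 0},
    {"dp": [0,20,0],"turn": 0},
    {"dp": [0,10,0],"turn": 0},
    {"dp": [0,0,0],"turn": 0},
    {"dp": [0,0,0],"turn": 0},
  ],
)

```text
time_s: 7.15
position: [0.4661, 0.1554, 0.2098]
tcp_rot: [[0.963, 0.266, -0.029], [0.267, -0.964, 0.007], [-0.026, -0.014, -1.0]]
force: [-0.8, 0.1, -1.9]
opening: 0.319
```

Run:
```python
from h import *
s=bot.read_state();print(s['position'],s['tcp_rot'][:,2],s['force'])
for n in('scene','top'):
    p,d=save(n,n+'2');W=cloud(n,d)
    X,Y,Z=[W[...,i] for i in range(3)];hsv=cv2.cvtColor(p,cv2.COLOR_BGR2HSV)
    m=(d>0)&(np.hypot(X-.476,Y-.149)<.035)&(Z>.125)&(Z<.19)&(hsv[...,1]>90)&(hsv[...,0]<25)
    if m.sum():
        print(n,m.sum(),W[m].min(0),W[m].max(0))
    cv2.imwrite(f'pics/{n}2c.png',cv2.resize(p[100:240,220:380] if n=='scene' else p[140:280,140:300],(640,560)))
```

```text
[0.46606329 0.15543721 0.20977187] [-0.0291387   0.00675633 -0.99955254] [-0.75637295  0.12570992 -1.88939507]
scene 193 [0.45813479 0.13701901 0.14188613] [0.48436638 0.1715761  0.18973875]
```

View pics/scene2c.png

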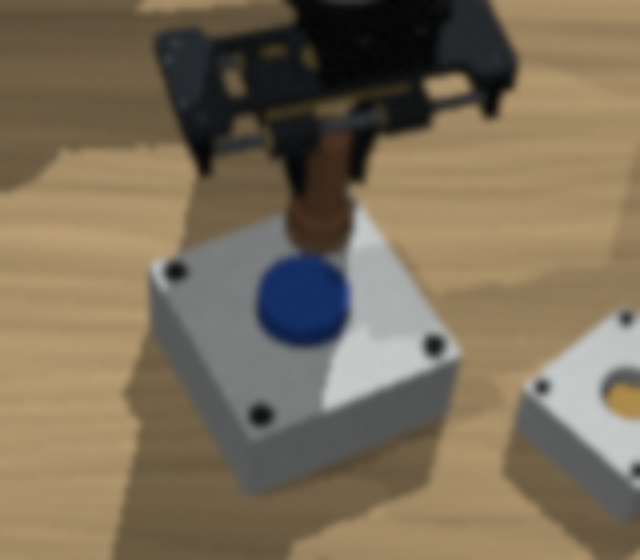

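View pics/top2c.png

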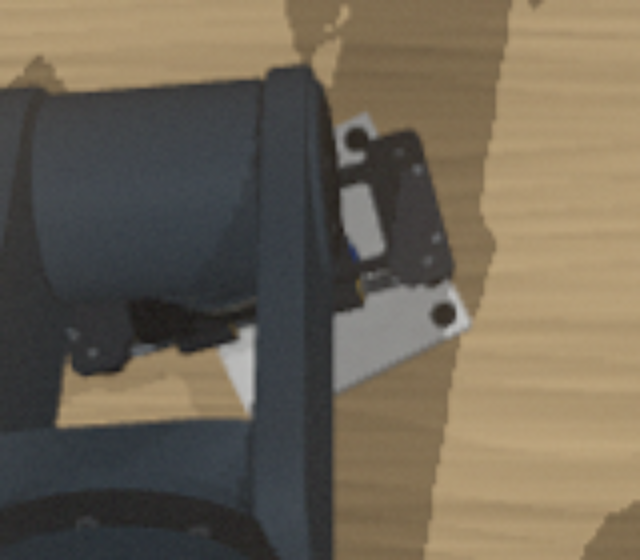

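The presser hangs straight in the fingers above the cap (scene crop 320,220). The tool has picked up a 1.7° tilt from tracking lag, though, and it sits 10 mm short in x. I'll move slowly and see how the tilt responds.

Call:
play_rows(
  increments=[
    {"dp": [5,-3,0],"turn": 0},
    {"dp": [5,-2,0],"turn": 0},
    {"dp": [0,0,0],"turn": 0},
    {"dp": [0,0,0],"turn": 0},
    {"dp": [0,0,0],"turn": 0},
  ],
)

```text
time_s: 7.75
position: [0.4788, 0.1465, 0.2101]
tcp_rot: [[0.965, 0.26, -0.027], [0.261, -0.965, 0.007], [-0.025, -0.013, -1.0]]
force: [0.4, -0.0, -2.1]
opening: 0.315
```

Call:
play_rows(
  increments=[
    {"dp": [30,9,0],"turn": 0},
    {"dp": [25,8,0],"turn": 0},
    {"dp": [10,3,0],"turn": 0},
    {"dp": [3,1,0],"turn": 0},
    {"dp": [0,0,0],"turn": 0},
  ],
)

```text
time_s: 8.25
position: [0.5455, 0.1676, 0.2093]
tcp_rot: [[0.965, 0.26, -0.033], [0.26, -0.965, 0.006], [-0.031, -0.014, -0.999]]
force: [-0.4, -0.4, -1.6]
opening: 0.32
```

Call:
play_rows(
  increments=[
    {"dp": [-6,-2,0],"turn": 0},
    {"dp": [-6,-2,0],"turn": 0},
    {"dp": [-6,-2,0],"turn": 0},
    {"dp": [-6,-2,0],"turn": 0},
    {"dp": [-6,-2,0],"turn": 0},
  ],
)

```text
time_s: 8.75
position: [0.5088, 0.1562, 0.2091]
tcp_rot: [[0.965, 0.26, -0.039], [0.261, -0.965, 0.005], [-0.036, -0.015, -0.999]]
force: [0.1, -0.0, -1.4]
opening: 0.314
```

Call:
play_rows(
  increments=[
    {"dp": [0,0,0],"turn": 0},
    {"dp": [0,0,0],"turn": 0},
    {"dp": [0,0,0],"turn": 0},
    {"dp": [0,0,0],"turn": 0},
    {"dp": [0,0,0],"turn": 0},
  ],
)

```text
time_s: 9.25
position: [0.5081, 0.1559, 0.2096]
tcp_rot: [[0.965, 0.26, -0.038], [0.26, -0.966, 0.005], [-0.035, -0.015, -0.999]]
force: [-0.8, -0.2, -1.9]
opening: 0.317
```

```bash
python3 -c "
from rig import bot
s=bot.read_state();print(s['joint_positions'],s['qvel'],s['tcp_rot'],s['position'])"
```

```text
[ 4.74313194 26.2334235  96.08211258  0.5398587  59.82643175 79.38424545] [ 0.00726762  0.23377636 -0.29035515  0.14401501 -0.17137688  0.02991486] [[ 0.96489992  0.25986856 -0.03790079]
 [ 0.26023628 -0.96553187  0.00502878]
 [-0.03528759 -0.01471543 -0.99926885]] [0.50809927 0.15588131 0.20956041]
```

Call:
play_rows(
  increments=[
    {"dp": [0,0,10],"turn": 0},
    {"dp": [0,0,10],"turn": 0},
    {"dp": [0,0,5],"turn": 0},
    {"dp": [0,0,0],"turn": 0},
    {"dp": [0,0,0],"turn": 0},
  ],
)

```text
time_s: 9.75
position: [0.5091, 0.1561, 0.2376]
tcp_rot: [[0.965, 0.26, -0.036], [0.26, -0.965, 0.005], [-0.033, -0.014, -0.999]]
force: [0.7, -0.9, -2.1]
opening: 0.314
```

Call:
play_rows(
  increments=[
    {"dp": [0,0,-10],"turn": 0},
    {"dp": [0,0,-10],"turn": 0},
    {"dp": [0,0,-5],"turn": 0},
    {"dp": [0,0,0],"turn": 0},
    {"dp": [0,0,0],"turn": 0},
  ],
)

```text
time_s: 10.25
position: [0.5077, 0.1559, 0.2087]
tcp_rot: [[0.965, 0.26, -0.04], [0.26, -0.966, 0.005], [-0.037, -0.015, -0.999]]
force: [-0.5, -0.2, -2.4]
opening: 0.317
```

Call:
play_rows(
  increments=[
    {"dp": [-30,-9,0],"turn": 0},
    {"dp": [-25,-8,0],"turn": 0},
    {"dp": [-10,-3,0],"turn": 0},
    {"dp": [0,0,0],"turn": 0},
    {"dp": [0,0,0],"turn": 0},
  ],
)

```text
time_s: 10.75
position: [0.4438, 0.1357, 0.209]
tcp_rot: [[0.965, 0.26, -0.035], [0.26, -0.966, 0.006], [-0.032, -0.014, -0.999]]
force: [0.4, -0.1, -1.8]
opening: 0.315
```

Call:
play_rows(
  increments=[
    {"dp": [30,9,0],"turn": 0},
    {"dp": [0,0,0],"turn": 0},
    {"dp": [0,0,0],"turn": 0},
    {"dp": [0,0,0],"turn": 0},
    {"dp": [0,0,0],"turn": 0},
  ],
)

```text
time_s: 11.25
position: [0.4797, 0.1458, 0.2096]
tcp_rot: [[0.965, 0.26, -0.029], [0.26, -0.966, 0.006], [-0.026, -0.014, -1.0]]
force: [-0.0, 0.4, -0.8]
opening: 0.31
```

Call:
play_rows(
  increments=[
    {"dp": [0,0,45],"turn": 0},
    {"dp": [0,0,0],"turn": 0},
    {"dp": [0,0,0],"turn": 0},
    {"dp": [0,0,0],"turn": 0},
    {"dp": [0,0,0],"turn": 0},
  ],
)

```text
time_s: 11.75
position: [0.4777, 0.1455, 0.2539]
tcp_rot: [[0.965, 0.259, -0.033], [0.26, -0.966, 0.006], [-0.031, -0.015, -0.999]]
force: [0.3, 0.4, -1.3]
opening: 0.313
```

Call:
play_rows(
  increments=[
    {"dp": [0,0,-45],"turn": 0},
    {"dp": [0,0,0],"turn": 0},
    {"dp": [0,0,0],"turn": 0},
    {"dp": [30,9,0],"turn": 0},
    {"dp": [0,0,0],"turn": 0},
  ],
)

```text
time_s: 12.25
position: [0.5084, 0.1546, 0.2093]
tcp_rot: [[0.965, 0.259, -0.034], [0.259, -0.966, 0.006], [-0.031, -0.015, -0.999]]
force: [1.2, 0.1, -1.6]
opening: 0.317
```

Call:
play_rows(
  increments=[
    {"dp": [0,0,0],"turn": 0},
    {"dp": [-20,-6,0],"turn": 0},
    {"dp": [-10,-3,0],"turn": 0},
    {"dp": [-3,-1,0],"turn": 0},
    {"dp": [0,0,0],"turn": 0},
  ],
)

```text
time_s: 12.75
position: [0.476, 0.1445, 0.2139]
tcp_rot: [[0.965, 0.259, -0.026], [0.26, -0.966, 0.007], [-0.024, -0.013, -1.0]]
force: [-0.8, -0.2, -1.5]
opening: 0.311
```

Call:
play_rows(
  increments=[
    {"dp": [0,0,0],"turn": 0},
    {"dp": [45,13,0],"turn": 0},
    {"dp": [0,0,0],"turn": 0},
    {"dp": [0,0,0],"turn": 0},
    {"dp": [0,0,0],"turn": 0},
  ],
)

```text
time_s: 13.25
position: [0.5222, 0.1579, 0.2133]
tcp_rot: [[0.966, 0.259, -0.027], [0.259, -0.966, 0.007], [-0.024, -0.014, -1.0]]
force: [0.0, -0.5, -0.9]
opening: 0.316
```

Call:
play_rows(
  increments=[
    {"dp": [-25,-7,0],"turn": 0},
    {"dp": [-15,-5,0],"turn": 0},
    {"dp": [-5,-2,0],"turn": 0},
    {"dp": [0,0,0],"turn": 0},
    {"dp": [0,0,0],"turn": 0},
  ],
)

```text
time_s: 13.75
position: [0.4774, 0.1435, 0.214]
tcp_rot: [[0.966, 0.258, -0.023], [0.259, -0.966, 0.007], [-0.02, -0.013, -1.0]]
force: [0.2, -0.3, -1.7]
opening: 0.315
```

Call:
play_rows(
  increments=[
    {"dp": [45,13,0],"turn": 0},
    {"dp": [0,0,0],"turn": 0},
    {"dp": [-25,-7,0],"turn": 0},
    {"dp": [-15,-5,0],"turn": 0},
    {"dp": [-5,-2,0],"turn": 0},
  ],
)

```text
time_s: 14.25
position: [0.4819, 0.1433, 0.213]
tcp_rot: [[0.966, 0.259, -0.019], [0.259, -0.966, 0.008], [-0.016, -0.013, -1.0]]
force: [-0.0, -0.5, -1.5]
opening: 0.312
```

Call:
play_rows(
  increments=[
    {"dp": [45,13,0],"turn": 0},
    {"dp": [0,0,0],"turn": 0},
    {"dp": [-25,-7,0],"turn": 0},
    {"dp": [-15,-5,0],"turn": 0},
    {"dp": [-5,-2,0],"turn": 0},
  ],
)

```text
time_s: 14.75
position: [0.4857, 0.1428, 0.2118]
tcp_rot: [[0.966, 0.258, -0.015], [0.258, -0.966, 0.009], [-0.012, -0.012, -1.0]]
force: [-0.0, -0.0, -1.1]
opening: 0.316
```

Call:
play_rows(
  increments=[
    {"dp": [45,13,0],"turn": 0},
    {"dp": [0,0,0],"turn": 0},
    {"dp": [-25,-7,0],"turn": 0},
    {"dp": [-15,-5,0],"turn": 0},
    {"dp": [-5,-2,0],"turn": 0},
  ],
)

```text
time_s: 15.25
position: [0.4912, 0.1422, 0.2112]
tcp_rot: [[0.966, 0.258, -0.007], [0.258, -0.966, 0.01], [-0.004, -0.012, -1.0]]
force: [0.1, 0.3, -0.6]
opening: 0.308
```

Call:
play_rows(
  increments=[
    {"dp": [-9,4,0],"turn": 0},
    {"dp": [-5,2,0],"turn": 0},
    {"dp": [-2,1,0],"turn": 0},
    {"dp": [0,0,0],"turn": 0},
    {"dp": [0,0,0],"turn": 0},
  ],
)

```text
time_s: 15.75
position: [0.4785, 0.1506, 0.2125]
tcp_rot: [[0.966, 0.257, 0.001], [0.257, -0.966, 0.011], [0.004, -0.011, -1.0]]
force: [0.5, 0.4, -1.4]
opening: 0.315
```

Call:
play_rows(
  increments=[
    {"dp": [-2,-1,-8],"turn": 0},
    {"dp": [0,0,-10],"turn": 0},
    {"dp": [0,0,-8],"turn": 0},
    {"dp": [0,0,-4],"turn": 0},
    {"dp": [0,0,0],"turn": 0},
  ],
)

```text
time_s: 16.25
position: [0.4767, 0.1494, 0.1791]
tcp_rot: [[0.966, 0.257, 0.0], [0.257, -0.966, 0.011], [0.003, -0.011, -1.0]]
force: [-0.4, -0.5, -1.6]
opening: 0.315
```

Call:
play_rows(
  increments=[
    {"dp": [0,0,-4],"turn": 0},
    {"dp": [0,0,-3],"turn": 0},
    {"dp": [0,0,-2],"turn": 0},
    {"dp": [0,0,-1],"turn": 0},
    {"dp": [0,0,0],"turn": 0},
  ],
)

```text
time_s: 16.75
position: [0.4772, 0.1493, 0.1683]
tcp_rot: [[0.966, 0.257, 0.001], [0.257, -0.966, 0.011], [0.003, -0.011, -1.0]]
force: [-0.3, -0.6, -1.3]
opening: 0.312
```

Run:
```python
from h import *
p,d=save('scene','s3');cv2.imwrite('pics/s3c.png',cv2.resize(p[100:240,220:380],(640,560)))
```

```text
(no output)
```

View pics/s3c.png

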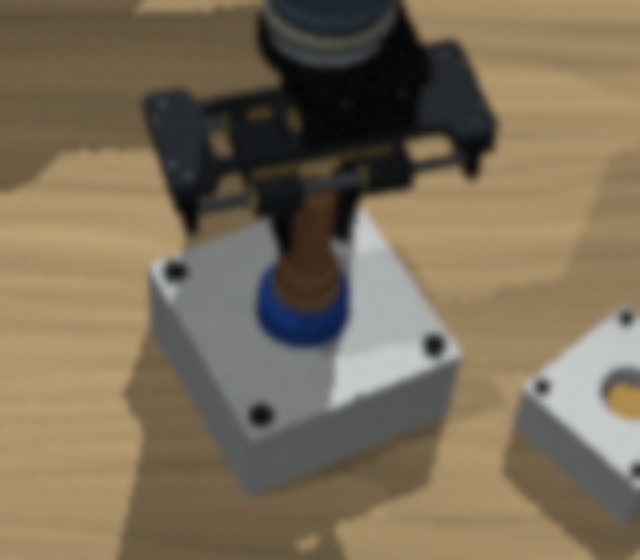

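The presser foot (308,285) sits centrally over the cap (303,300). Pressing now in small steps.

Call:
play_rows(
  increments=[
    {"dp": [0,0,-1],"turn": 0},
    {"dp": [0,0,-1],"turn": 0},
    {"dp": [0,0,-1],"turn": 0},
    {"dp": [0,0,-1],"turn": 0},
    {"dp": [0,0,-1],"turn": 0},
  ],
)

```text
time_s: 17.3
position: [0.4778, 0.1494, 0.1637]
tcp_rot: [[0.966, 0.257, 0.003], [0.257, -0.966, 0.011], [0.005, -0.01, -1.0]]
force: [0.3, -0.9, -1.9]
opening: 0.313
```

Call:
play_rows(
  increments=[
    {"dp": [0,0,-1],"turn": 0},
    {"dp": [0,0,-1],"turn": 0},
    {"dp": [0,0,-1],"turn": 0},
    {"dp": [0,0,-1],"turn": 0},
    {"dp": [0,0,-1],"turn": 0},
  ],
)

```text
time_s: 17.8
position: [0.4778, 0.1494, 0.159]
tcp_rot: [[0.966, 0.257, 0.003], [0.257, -0.966, 0.011], [0.006, -0.01, -1.0]]
force: [-1.1, -0.2, 1.0]
opening: 0.313
```

Call:
play_rows(
  increments=[
    {"dp": [0,0,-1],"turn": 0},
    {"dp": [0,0,-1],"turn": 0},
    {"dp": [0,0,-1],"turn": 0},
    {"dp": [0,0,-1],"turn": 0},
    {"dp": [0,0,-1],"turn": 0},
  ],
)

```text
time_s: 18.3
position: [0.4779, 0.1494, 0.154]
tcp_rot: [[0.966, 0.257, 0.003], [0.257, -0.966, 0.011], [0.006, -0.01, -1.0]]
force: [-0.5, 0.3, 2.5]
opening: 0.311
```

Call:
play_rows(
  increments=[
    {"dp": [0,0,-1],"turn": 0},
    {"dp": [0,0,-1],"turn": 0},
    {"dp": [0,0,-1],"turn": 0},
    {"dp": [0,0,0],"turn": 0},
    {"dp": [0,0,0],"turn": 0},
  ],
)

```text
time_s: 18.8
position: [0.4778, 0.1494, 0.1505]
tcp_rot: [[0.966, 0.257, 0.003], [0.257, -0.966, 0.011], [0.006, -0.01, -1.0]]
force: [-0.7, -0.4, 1.7]
opening: 0.313
```

Call:
play_rows(
  increments=[
    {"dp": [0,0,-1],"turn": 0},
    {"dp": [0,0,-1],"turn": 0},
    {"dp": [0,0,-1],"turn": 0},
    {"dp": [0,0,0],"turn": 0},
    {"dp": [0,0,0],"turn": 0},
  ],
)

```text
time_s: 19.3
position: [0.4778, 0.1494, 0.1473]
tcp_rot: [[0.966, 0.257, 0.003], [0.257, -0.966, 0.011], [0.006, -0.01, -1.0]]
force: [-0.6, -0.2, 1.2]
opening: 0.313
```

Call:
play_rows(
  increments=[
    {"dp": [0,0,-1],"turn": 0},
    {"dp": [0,0,-1],"turn": 0},
    {"dp": [0,0,-1],"turn": 0},
    {"dp": [0,0,0],"turn": 0},
    {"dp": [0,0,0],"turn": 0},
  ],
)

```text
time_s: 19.8
position: [0.4779, 0.1494, 0.1441]
tcp_rot: [[0.966, 0.257, 0.003], [0.257, -0.966, 0.011], [0.006, -0.01, -1.0]]
force: [-1.2, 0.2, 0.9]
opening: 0.312
```

Call:
play_rows(
  increments=[
    {"dp": [0,0,-1],"turn": 0},
    {"dp": [0,0,-1],"turn": 0},
    {"dp": [0,0,-1],"turn": 0},
    {"dp": [0,0,0],"turn": 0},
    {"dp": [0,0,0],"turn": 0},
  ],
)

```text
time_s: 20.3
position: [0.4779, 0.1494, 0.1409]
tcp_rot: [[0.966, 0.257, 0.003], [0.257, -0.966, 0.011], [0.006, -0.01, -1.0]]
force: [-0.6, -0.2, 1.6]
opening: 0.314
```

Run:
```python
from h import *
s=bot.read_state();print(s['position'],s['force'])
p,d=save('scene','s4');cv2.imwrite('pics/s4c.png',cv2.resize(p[100:240,220:380],(640,560)))
W=cloud('scene',d);X,Y,Z=[W[...,i] for i in range(3)]
b=(p[...,0].astype(int)-p[...,2]>50)&(d>0)&(np.hypot(X-.477,Y-.15)<.05)
print(np.percentile(Z[b],[5,25,50,75,95]),b.sum())
```

```text
[0.47786023 0.14937299 0.14094002] [-0.64009189 -0.17262329  1.59794112]
[0.06762575 0.0694073  0.07043286 0.07135399 0.07287208] 25
```

View pics/s4c.png

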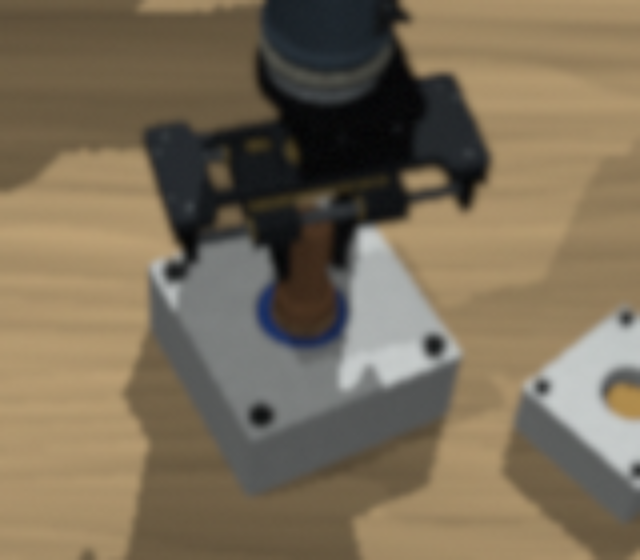

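The cap has followed down to flush (ring at 303,310; top about 70 mm) with no slip and no hump yet.

Call:
play_rows(
  increments=[
    {"dp": [0,0,-1],"turn": 0},
    {"dp": [0,0,-1],"turn": 0},
    {"dp": [0,0,0],"turn": 0},
    {"dp": [0,0,0],"turn": 0},
    {"dp": [0,0,0],"turn": 0},
  ],
)

```text
time_s: 20.85
position: [0.4779, 0.1492, 0.1397]
tcp_rot: [[0.966, 0.258, 0.004], [0.258, -0.966, 0.011], [0.006, -0.009, -1.0]]
force: [-0.5, -0.3, 3.0]
opening: 0.316
```

Call:
play_rows(
  increments=[
    {"dp": [0,0,-1],"turn": 0},
    {"dp": [0,0,-1],"turn": 0},
    {"dp": [0,0,0],"turn": 0},
    {"dp": [0,0,0],"turn": 0},
    {"dp": [0,0,0],"turn": 0},
  ],
)

```text
time_s: 21.35
position: [0.478, 0.1492, 0.1392]
tcp_rot: [[0.966, 0.258, 0.004], [0.258, -0.966, 0.011], [0.007, -0.009, -1.0]]
force: [-1.0, -0.1, 3.1]
opening: 0.317
```

The hump begins here. I'll push without idle rows so the force reading is valid at the end of each call.

Call:
play_rows(
  increments=[
    {"dp": [0,0,-1],"turn": 0},
    {"dp": [0,0,-1],"turn": 0},
    {"dp": [0,0,-1],"turn": 0},
    {"dp": [0,0,-1],"turn": 0},
    {"dp": [0,0,-1],"turn": 0},
  ],
)

```text
time_s: 21.85
position: [0.4784, 0.1493, 0.138]
tcp_rot: [[0.966, 0.258, 0.006], [0.258, -0.966, 0.011], [0.008, -0.009, -1.0]]
force: [-3.4, -0.4, 12.5]
opening: 0.313
```

Call:
play_rows(
  increments=[
    {"dp": [0,0,-1],"turn": 0},
    {"dp": [0,0,-1],"turn": 0},
    {"dp": [0,0,-1],"turn": 0},
    {"dp": [0,0,-1],"turn": 0},
    {"dp": [0,0,-1],"turn": 0},
  ],
)

```text
time_s: 22.35
position: [0.4784, 0.1494, 0.1378]
tcp_rot: [[0.966, 0.259, 0.007], [0.259, -0.966, 0.01], [0.009, -0.008, -1.0]]
force: [-3.4, -0.7, 12.6]
opening: 0.313
```

Call:
play_rows(
  increments=[
    {"dp": [0,0,-1.2],"turn": 0},
    {"dp": [0,0,-1.2],"turn": 0},
    {"dp": [0,0,-1.3],"turn": 0},
    {"dp": [0,0,-1.3],"turn": 0},
    {"dp": [0,0,-1.3],"turn": 0},
  ],
)

```text
time_s: 22.85
position: [0.4785, 0.1495, 0.1372]
tcp_rot: [[0.966, 0.259, 0.009], [0.259, -0.966, 0.01], [0.011, -0.008, -1.0]]
force: [-3.1, 1.1, 14.7]
opening: 0.312
```

Call:
play_rows(
  increments=[
    {"dp": [0,0,-1.5],"turn": 0},
    {"dp": [0,0,-1.5],"turn": 0},
    {"dp": [0,0,-1.5],"turn": 0},
    {"dp": [0,0,-1.5],"turn": 0},
    {"dp": [0,0,-1.5],"turn": 0},
  ],
)

```text
time_s: 23.35
position: [0.4782, 0.1495, 0.1342]
tcp_rot: [[0.966, 0.26, 0.01], [0.26, -0.966, 0.01], [0.012, -0.007, -1.0]]
force: [-1.1, -0.2, 2.3]
opening: 0.317
```

The force fell from 16 N to 4 N, which is the click. I'll push a little further, gently, to make sure.

Call:
play_rows(
  increments=[
    {"dp": [0,0,-0.7],"turn": 0},
    {"dp": [0,0,-0.7],"turn": 0},
    {"dp": [0,0,-0.7],"turn": 0},
    {"dp": [0,0,-0.7],"turn": 0},
    {"dp": [0,0,-0.7],"turn": 0},
  ],
)

```text
time_s: 23.85
position: [0.4785, 0.1497, 0.1316]
tcp_rot: [[0.966, 0.26, 0.01], [0.26, -0.966, 0.01], [0.013, -0.007, -1.0]]
force: [-3.5, 0.1, 12.6]
opening: 0.318
```

Hard stop reached at 14 N. Lifting off.

Call:
play_rows(
  increments=[
    {"dp": [0,0,2],"turn": 0},
    {"dp": [0,0,5],"turn": 0},
    {"dp": [0,0,10],"turn": 0},
    {"dp": [0,0,15],"turn": 0},
    {"dp": [0,0,15],"turn": 0},
  ],
)

```text
time_s: 24.35
position: [0.4774, 0.1496, 0.1776]
tcp_rot: [[0.966, 0.259, 0.005], [0.259, -0.966, 0.01], [0.008, -0.009, -1.0]]
force: [0.5, -0.3, -2.0]
opening: 0.313
```

Call:
play_rows(
  increments=[
    {"dp": [0,0,15],"turn": 0},
    {"dp": [0,0,15],"turn": 0},
    {"dp": [0,0,10],"turn": 0},
    {"dp": [0,0,5],"turn": 0},
    {"dp": [0,0,0],"turn": 0},
  ],
)

```text
time_s: 24.85
position: [0.4788, 0.1498, 0.2273]
tcp_rot: [[0.966, 0.259, 0.01], [0.259, -0.966, 0.011], [0.013, -0.008, -1.0]]
force: [0.3, 0.2, -2.2]
opening: 0.315
```

Run:
```python
from h import *
s=bot.read_state();print(s['position'],s['tcp_rot'][:,2],s['force'])
p,d=save('scene','s5');cv2.imwrite('pics/s5c.png',cv2.resize(p[100:240,220:380],(640,560)))
W=cloud('scene',d);X,Y,Z=[W[...,i] for i in range(3)]
b=(p[...,0].astype(int)-p[...,2]>30)&(d>0)&(np.hypot(X-.477,Y-.15)<.04)
print(np.percentile(Z[b],[5,25,50,75,95]),b.sum())
```

```text
[0.47878441 0.14977087 0.22729605] [ 0.01048992  0.01110356 -0.99988333] [ 0.30790373  0.1968095  -2.16953237]
[0.05902218 0.06106724 0.06224747 0.06345639 0.0654348 ] 293
```

View pics/s5c.png

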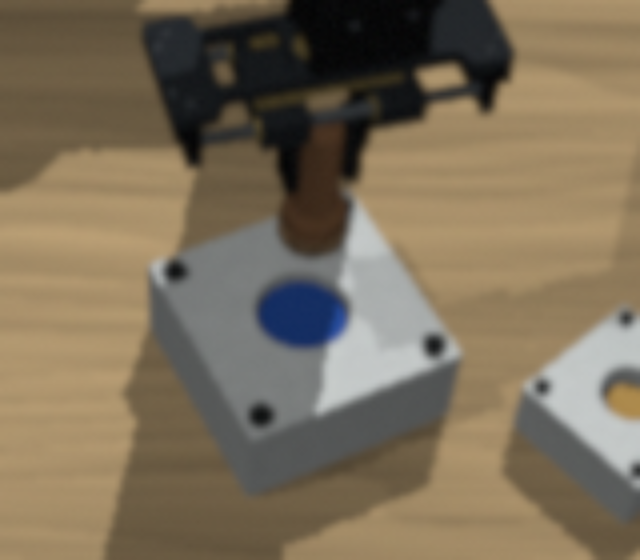

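The cap stays down by itself, its top about 62 mm high (303,312). Next I'll carry the presser back to the dish.

Call:
play_rows(
  increments=[
    {"dp": [2,-15,0],"turn": 0},
    {"dp": [4,-25,0],"turn": 0},
    {"dp": [4,-30,0],"turn": 0},
    {"dp": [4,-30,0],"turn": 0},
    {"dp": [4,-30,0],"turn": 0},
  ],
)

```text
time_s: 25.4
position: [0.4934, 0.0196, 0.2231]
tcp_rot: [[0.964, 0.267, 0.001], [0.267, -0.964, 0.013], [0.005, -0.012, -1.0]]
force: [0.1, -0.8, -1.6]
opening: 0.315
```

Call:
play_rows(
  increments=[
    {"dp": [4,-30,0],"turn": 0},
    {"dp": [4,-30,0],"turn": 0},
    {"dp": [4,-30,0],"turn": 0},
    {"dp": [4,-30,0],"turn": 0},
    {"dp": [4,-25,0],"turn": 0},
  ],
)

```text
time_s: 25.9
position: [0.5111, -0.1313, 0.2183]
tcp_rot: [[0.964, 0.266, -0.008], [0.266, -0.964, 0.017], [-0.003, -0.018, -1.0]]
force: [0.8, 0.4, -1.8]
opening: 0.313
```

Call:
play_rows(
  increments=[
    {"dp": [6,-30,0],"turn": 0},
    {"dp": [5,-30,0],"turn": 0},
    {"dp": [4,-20,0],"turn": 0},
    {"dp": [2,-10,0],"turn": 0},
    {"dp": [0,0,0],"turn": 0},
  ],
)

```text
time_s: 26.4
position: [0.5269, -0.2273, 0.2136]
tcp_rot: [[0.965, 0.261, -0.014], [0.261, -0.965, 0.021], [-0.008, -0.024, -1.0]]
force: [0.2, 1.6, -2.3]
opening: 0.317
```

Call:
play_rows(
  increments=[
    {"dp": [0,0,0],"turn": 0},
    {"dp": [0,0,0],"turn": 0},
    {"dp": [0,0,-10],"turn": 0},
    {"dp": [0,0,-10],"turn": 0},
    {"dp": [0,0,0],"turn": 0},
  ],
)

```text
time_s: 26.9
position: [0.5254, -0.2216, 0.1914]
tcp_rot: [[0.964, 0.265, -0.017], [0.265, -0.964, 0.025], [-0.01, -0.029, -1.0]]
force: [-0.7, 0.8, -2.5]
opening: 0.314
```

Call:
play_rows(
  increments=[
    {"dp": [41,-18,0],"turn": 0},
    {"dp": [0,0,0],"turn": 0},
    {"dp": [-23,10,0],"turn": 0},
    {"dp": [-14,6,0],"turn": 0},
    {"dp": [-5,2,0],"turn": 0},
  ],
)

```text
time_s: 27.4
position: [0.5231, -0.2187, 0.1874]
tcp_rot: [[0.963, 0.267, -0.023], [0.268, -0.963, 0.029], [-0.014, -0.034, -0.999]]
force: [0.0, 0.5, -1.7]
opening: 0.319
```

Call:
play_rows(
  increments=[
    {"dp": [41,-18,0],"turn": 0},
    {"dp": [0,0,0],"turn": 0},
    {"dp": [-23,10,0],"turn": 0},
    {"dp": [-14,6,0],"turn": 0},
    {"dp": [-5,2,0],"turn": 0},
  ],
)

```text
time_s: 27.9
position: [0.5216, -0.2175, 0.1852]
tcp_rot: [[0.963, 0.268, -0.024], [0.268, -0.963, 0.031], [-0.015, -0.036, -0.999]]
force: [0.7, 0.5, -1.4]
opening: 0.318
```

Call:
play_rows(
  increments=[
    {"dp": [41,-18,0],"turn": 0},
    {"dp": [0,0,0],"turn": 0},
    {"dp": [-23,10,0],"turn": 0},
    {"dp": [-14,6,0],"turn": 0},
    {"dp": [-5,2,0],"turn": 0},
  ],
)

```text
time_s: 28.4
position: [0.5229, -0.2186, 0.1841]
tcp_rot: [[0.963, 0.268, -0.021], [0.268, -0.963, 0.029], [-0.012, -0.033, -0.999]]
force: [0.3, 0.1, -1.2]
opening: 0.314
```

Call:
play_rows(
  increments=[
    {"dp": [3,-9,0],"turn": 0},
    {"dp": [1,-4,-10],"turn": 0},
    {"dp": [0,0,-20],"turn": 0},
    {"dp": [0,0,-20],"turn": 0},
    {"dp": [0,0,-10],"turn": 0},
  ],
)

```text
time_s: 28.9
position: [0.5344, -0.2387, 0.1241]
tcp_rot: [[0.964, 0.267, -0.007], [0.267, -0.963, 0.019], [-0.001, -0.02, -1.0]]
force: [-0.3, 1.4, -1.4]
opening: 0.315
```

Call:
play_rows(
  increments=[
    {"dp": [0,0,-8],"turn": 0},
    {"dp": [0,0,-5],"turn": 0},
    {"dp": [0,0,-3],"turn": 0},
    {"dp": [0,0,0],"turn": 0},
    {"dp": [0,0,0],"turn": 0},
  ],
)

```text
time_s: 29.4
position: [0.5358, -0.2402, 0.1055]
tcp_rot: [[0.964, 0.266, -0.006], [0.267, -0.964, 0.019], [-0.001, -0.02, -1.0]]
force: [0.1, 0.2, -1.8]
opening: 0.316
```

Call:
play_rows(
  increments=[
    {"dp": [-5,4,-2],"turn": 0},
    {"dp": [-3,2,-5],"turn": 0},
    {"dp": [0,0,-5],"turn": 0},
    {"dp": [0,0,-4],"turn": 0},
    {"dp": [0,0,0],"turn": 0},
  ],
)

```text
time_s: 29.9
position: [0.5275, -0.2336, 0.0899]
tcp_rot: [[0.964, 0.267, -0.004], [0.267, -0.964, 0.017], [0.001, -0.018, -1.0]]
force: [0.8, -0.2, -2.3]
opening: 0.317
```

Next, a slow descent until contact.

Call:
play_rows(
  increments=[
    {"dp": [0,0,-3],"turn": 0},
    {"dp": [0,0,-3],"turn": 0},
    {"dp": [0,0,-2],"turn": 0},
    {"dp": [0,0,-2],"turn": 0},
    {"dp": [0,0,-1],"turn": 0},
  ],
)

```text
time_s: 30.4
position: [0.528, -0.2341, 0.0778]
tcp_rot: [[0.964, 0.267, -0.003], [0.267, -0.964, 0.017], [0.001, -0.017, -1.0]]
force: [-0.1, 0.0, -1.5]
opening: 0.313
```

Call:
play_rows(
  increments=[
    {"dp": [0,0,-0.7],"turn": 0},
    {"dp": [0,0,-0.7],"turn": 0},
    {"dp": [0,0,-0.5],"turn": 0},
    {"dp": [0,0,-0.5],"turn": 0},
    {"dp": [0,0,-0.5],"turn": 0},
  ],
)

```text
time_s: 30.9
position: [0.528, -0.234, 0.0771]
tcp_rot: [[0.964, 0.267, -0.003], [0.267, -0.964, 0.016], [0.001, -0.016, -1.0]]
force: [-1.4, 1.7, 4.7]
opening: 0.317
```

Contact with the dish floor, so I'll let go.

Call:
play_rows(
  increments=[
    {"dp": [0,0,0],"turn": 0},
    {"dp": [0,0,0],"turn": 0},
    {"dp": [0,0,0],"turn": 0},
    {"dp": [0,0,0],"turn": 0},
    {"dp": [0,0,0],"turn": 0},
  ],
  claw=1,
)

```text
time_s: 31.4
position: [0.5289, -0.2347, 0.0764]
tcp_rot: [[0.964, 0.267, -0.001], [0.267, -0.964, 0.015], [0.003, -0.015, -1.0]]
force: [-0.4, -1.1, -0.5]
opening: 0.685
```

Call:
play_rows(
  increments=[
    {"dp": [0,0,0],"turn": 0},
    {"dp": [0,0,0],"turn": 0},
    {"dp": [0,0,0],"turn": 0},
    {"dp": [0,0,0],"turn": 0},
    {"dp": [0,0,0],"turn": 0},
  ],
)

```text
time_s: 31.9
position: [0.529, -0.2348, 0.0761]
tcp_rot: [[0.964, 0.267, -0.001], [0.267, -0.964, 0.015], [0.003, -0.015, -1.0]]
force: [-0.2, -0.8, -0.2]
opening: 0.992
```

Call:
play_rows(
  increments=[
    {"dp": [0,0,10],"turn": 0},
    {"dp": [0,0,15],"turn": 0},
    {"dp": [0,0,15],"turn": 0},
    {"dp": [0,0,20],"turn": 0},
    {"dp": [0,0,20],"turn": 0},
  ],
)

```text
time_s: 32.4
position: [0.527, -0.2335, 0.1582]
tcp_rot: [[0.964, 0.267, -0.006], [0.267, -0.964, 0.019], [-0.001, -0.02, -1.0]]
force: [0.3, 0.5, 0.3]
opening: 0.997
```

Call:
play_rows(
  increments=[
    {"dp": [0,0,20],"turn": 0},
    {"dp": [0,0,20],"turn": 0},
    {"dp": [0,0,20],"turn": 0},
    {"dp": [0,0,10],"turn": 0},
    {"dp": [0,0,0],"turn": 0},
  ],
)

```text
time_s: 32.9
position: [0.5281, -0.234, 0.2377]
tcp_rot: [[0.964, 0.267, 0.001], [0.267, -0.964, 0.013], [0.005, -0.013, -1.0]]
force: [0.3, -0.3, -0.2]
opening: 0.998
```

Run:
```python
from h import *
s=bot.read_state();print(s['position'],s['time_s'],s['force'],abs(s['qvel']).max())
for n in('scene','top'):
    p,d=save(n,n+'6');W=cloud(n,d);X,Y,Z=[W[...,i] for i in range(3)]
    b=(p[...,0].astype(int)-p[...,2]>30)&(d>0)&(np.hypot(X-.477,Y-.15)<.04)
    print(n,'cap z',np.median(Z[b]) if b.any() else None,b.sum())
    m=(d>0)&(np.hypot(X-.528,Y+.234)<.035)&(Z>.09)&(Z<.115)
    if m.any(): print('handle top',W[m].mean(0),np.ptp(W[m],0))
```

```text
[ 0.52806388 -0.23400509  0.23769449] 32.9 [ 0.27500104 -0.2891004  -0.2163143 ] 0.6809719462010198
scene cap z 0.06206609012935993 311
handle top [ 0.52815887 -0.23145074  0.0998682 ] [0.02881638 0.02700348 0.01658036]
top cap z 0.06101660596935937 418
```

View pics/scene6.png

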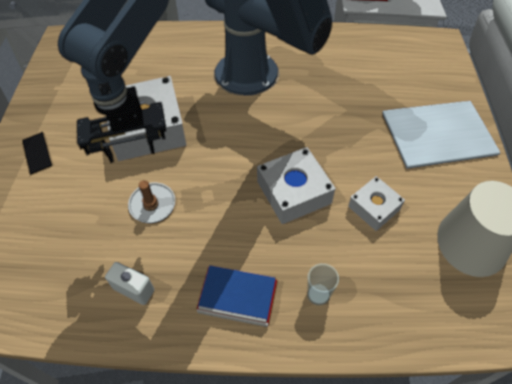

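The presser stands upright in the dish (150,203). The cap is down in the well (296,178). The tumbler, clock and books have not moved, and the gripper is well clear. Handing in.

```bash
python3 -c "
from rig import bot
print(bot.hand_in())"
```

```text
the job is handed in; nothing more can be done
None
```

I pressed the cap home with the presser, stood the presser back in its dish, let go and handed the job in at about 33 s.

- **Press:** In the readings taken at the end of each move, the push rose to about 16 N and fell to about 4 N at the click. It then rose to about 14 N at the hard stop. Force between those readings was not recorded, so the true peak may be somewhat higher. The tool was tilted about 0.8° while pressing.
- **Cap:** With nothing touching it, both cameras put the cap's top at 61–62 mm, about 8–9 mm below the well's mouth. It was still there in the last picture.
- **Presser:** It stands upright in the dish, its top at about 100 mm. Only the scene camera saw this; the top view gave no reading of the handle, probably because the arm hid it.
- **Other things:** The tumbler, clock and books look untouched.
- **What went less well:** The tool picked up 1.7° of tilt on each carry, from tracking lag. I corrected it over the lamp by moving back and forth. The same correction did not work at the dish, so the presser was set down about 1° off and levelled when released.

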